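Set an angle-setting head with its coaxial coarse and fine knobs

TASK

Swing the dust cover aside, well past a right angle, off the coaxial knobs of the angle-setting head, turn the large outer ring until the broad pointer stands point to point with the broad index on the rim, then turn the small inner knob until the slim pointer stands point to point with the slim index. Move the pointers only by their knobs, do not push the pointer arms, and leave the other things on the bench where they are.

Things in the scene. Friction and masses are not known exactly. Their poses are not given: they have to be found in the camera images.
- knob_axis (a point): Point on the common upright axis of the two knobs, 44 mm over the bench top (underside of the outer ring), of the angle-setting head: a round grey base plate (236 mm across, 12 mm high) with a dark divided disc on it. The head is fixed; its place and yaw vary. Frame axes are those of the head: z up, the cover's pin stands at y = +100 mm.
- coarse_grip (a point): Centre of the large black outer ring (coarse knob): 58 mm diameter, from 44 to 66 mm over the bench top; this point is on the axis, 55 mm up. Below it run only the flat pointer arms (topmost face 41 mm up).
- coarse_ring (a joint): Angle of the outer ring in rad, growing clockwise as seen from above (range -0.4 to 2.2). It carries the broad pointer arm 1:1, and also the inner knob and the slim pointer arm turn round with it. Friction 0.10 Nm; stays where it is left. The broad index is always clockwise from the start, 0.6 to 1.8 rad away.
- fine_grip (a point): Centre of the small bright inner knob (fine knob), standing up out of the middle of the outer ring: 25 mm diameter, from 67 to 91 mm over the bench top; this point is on the axis, 80 mm up.
- fine_knob (a joint): Angle of the inner knob on the outer ring in rad, growing clockwise as seen from above (range -1.2 to 3.0). Geared 10:1: one rad clockwise moves the slim pointer arm 0.1 rad clockwise (8 mm at its tip), and does not move the ring. Friction 0.02 Nm; stays where it is left. Once the broad pointer is set, the slim index is always clockwise, 0.4 to 2.6 rad of this knob away.
- cover_handle (a point): Centre of the black upright handle post on the dust cover: 18 mm diameter (foot 22 mm), from 99 to 131 mm over the bench top, this point 116 mm up, 105 mm from the pin. The cover is a flat steel plate, round and 80 mm across, 5 mm thick, underside 94 mm up, on a 30 mm wide arm; closed, it hides both knobs from above.
- cover_pin (a point): Upright single pin of the dust cover, on its axis at the height of the cover's top face (99 mm; a nut on it reaches 107 mm). It stands 100 mm from the axis of the knobs.
- dust_cover (a joint): Swing of the dust cover in rad: 0 = closed over the knobs, growing counter-clockwise as seen from above: the handle goes first away from the robot, then round to the left; stop at 2.7. Friction 0.06 Nm; stays where it is left. Beyond about 2 it is out of the way of a gripper over the knobs.
- broad_arm: The broad steel pointer arm, 23 mm wide, 5 mm thick, 27.5 to 32.5 mm up, fixed to the outer ring. Origin on the knobs' axis, its x axis points along the arm to the tip. Not to be pushed.
- broad_pointer (a point): Tip of the broad pointer arm (90 degree point), 80 mm from the knobs' axis, 30 mm up.
- broad_index_tip (a point): Tip of the broad index (23 mm wide, 90 degree point) that points inward from the lower dark block (20 x 24 mm, 34 mm up) on the rim of the base; 83 mm from the knobs' axis, 30 mm up. Fixed; its place round the rim varies. Frame: x radially outward, y along the rim (counter-clockwise). The pointer is set when its tip has y = 0 here; the tips then stand 3 mm apart, point to point.
- slim_arm: The slim aluminium pointer arm, 6 mm wide, 5 mm thick, 35 to 40 mm up, 0.7 rad clockwise of the broad arm when the inner knob reads 0. Origin on the knobs' axis, its x axis points along the arm to the tip. Not to be pushed.
- slim_pointer (a point): Tip of the slim pointer arm, 80 mm from the knobs' axis, 37.5 mm up.
- slim_index_tip (a point): Tip of the slim index (6 mm wide) that points inward from the taller dark block (20 x 24 mm, 44 mm up) on the rim, clockwise of the broad index; 83 mm from the knobs' axis, 37.5 mm up. Fixed; its place varies. Frame: x radially outward, y along the rim (counter-clockwise); set when the slim pointer's tip has y = 0 here.
- torch: Red torch, 72 x 72 x 174 mm, standing loose on the right, far side; origin at its underside. Bystander.
- bearing: Ball bearing, 72 x 72 x 18 mm, lying beyond the head to the right; origin at its underside. Bystander.
- brass_bush: Brass bush, 52 x 94 x 52 mm, lying to the right of the head; origin at its underside. Bystander.
- spanner_19: Combination spanner, 38 x 199 x 8 mm, to the left of the head; origin at its underside. Bystander.
- caliper: Steel vernier caliper, 63 x 232 x 13 mm, far to the right of the head; origin at its underside. Bystander.

How it is judged:
By the outcome, as a careful person would: the job done as asked, in the order asked, and still so for the second after the job is handed in, with the robot touching nothing.
It also fails if it takes over 72 s, if anything falls off the work surface, if the arm or the gripper's body presses on something with over 40 N, if the wrist force passes 120 N, or if a joint passes its speed limit or range.

ROBOT

A 6-joint arm with a two-finger parallel gripper is mounted at the origin on a cart in front of the work surface, level with it; the furniture and walls round the work are solid. World frame = base frame: x ahead of the robot, y to its left, z up, the work surface at z = 0. Lengths are in m, angles in degrees, forces in N, time in s.
With the tool pointing down it reaches from about 0.3 to 0.75 m from the base axis. Payload 8.5 kg.
Tool frame: the origin (TCP) lies between the finger pads; the fingertips stand 17 mm ahead of it and the grasp point (between the pads) lies 2 mm behind it; z points along the fingers, y is the direction in which the jaws open and shut (so a half turn about z gives the same grasp; the last joint's range is limited). The gripper opens to 85 mm and grips with 20 to 120 N. Pads are 22 mm wide; open, the fingers measure 114 mm over their backs; the gripper's body (76 mm by 85 mm) begins 54 mm behind the grasp point. The pads swing forward as they close: fully open they stand 13 mm farther back than shut.
Start: joints at [58.367, 21.807, 74.336, -0, 83.858, -12.336], TCP at [0.182, 0.519, 0.248] pointing down, gripper open.
Joint ranges: [-178.18, 178.18], [-50.72, 133.34], [12.68, 142.11], [-81.47, 261.47], [9.98, 163.14], [-165.26, 165.26]. Speed limits (degrees/s): [136.94, 136.94, 180, 180, 180, 180].

INTERFACE

Orientations are given as a 3x3 rotation matrix whose columns are the frame's x, y, z axes.
In Python, from rig import readout, eyes, env gives the robot as it stands.
- The arm moves only by the tool arm_command, never from a script. Its argument "rows" is text: rows parted by semicolons, each of 7 numbers parted by spaces: the closure, from 0 (fully open) to 1 (shut), then the shift along the tool's x, y, z in mm, then the turn, a rotation vector about the tool's x, y, z in degrees. In form: grip dx dy dz rx ry rz; .... A call has 1 to 5 rows; each row shifts and turns the commanded pose from where the row before left it, along the tool's axes as they then stand; what a row does not reach is not made up. A row lasts 1/12 s, in which the tool goes at most 41.7 mm and 7.16 degrees, less where a joint would pass 70% of its speed; a pose out of reach is approached as far as the arm can. A call with a gripper value outside its range is refused whole. The fingers move at their own pace and stop on an object; "squeeze" is the grip in N (left out, the last holds). Time passes only in rows, so rows that do not move let the fingers close. It gives the time, the measured TCP pose, the force and the opening at its end, in the units of the state.
- readout.observe(): the state, without advancing time (a new reading comes with each control period).
- eyes.get_image(name): name is "scene" or "top"; returns the picture (384x512x3 uint8, red, green, blue); there is no depth.
- eyes.camera_model(name): a dict with "mtx" (3x3 intrinsics, pixels), "k1" (the pictures are not rectified: a ray, as slopes to the right and down, at radius r is drawn at 1 + k1 r^2 times it, then the intrinsics apply), "view" (4x4, takes a point from world to camera coordinates). Camera axes: x right, y up, looking along -z (the intrinsics and any distortion apply to the point x, -y, -z); pixel columns grow to the right and rows downward; lengths in m; the calibration is good to about 2 mm. A picture is of the moment at which its call begins. camera_model takes no time and is no camera call.
- env.close_job(): hands the job in, once; it reports no verdict.
The state is a dict: "time_s": time; "q": joint angles; "qvel": joint speeds; "joint_efforts": joint torques, N m; "position": TCP position; "tool_rot": TCP orientation; "ft_force": force on the tool from outside, world axes, zero at the start; "wrist_torque": the same for the moment, N m; "grip_width": finger opening in m.
Only numpy, scipy, OpenCV 4.12 (cv2) and the standard library are available. Lean on these libraries where they do the work, as an engineer would, in place of code of your own. Each camera call takes 0.05 s, during which the arm holds its last target. There are 200 camera calls.

## Working session

There is one attempt and no reset: what is moved stays moved. The work goes in short steps, Python scripts to look and compute and a tool call to move; the robot and the scene stay as the last step left them, time stands still between calls to the robot, and variables do not carry over. Pictures are saved under pics/ and viewed, about 8 in all and at most 12, crops included, and the job is handed in when it is done.

Besides the shell and the picture viewer there is one more tool, called after ">>>" as name(argument=value, ...) on one line, values as JSON. arm_command: Moves the arm, as the interface text tells. Its arguments: {"type":"object","properties":{"rows":{"type":"string"},"squeeze":{"type":"number"}},"required":["rows"]}

```bash
mkdir -p pics; ls; cat > h.py <<'E'
import numpy as np, cv2
from rig import readout, eyes, env
def shot(n,f):
    im=eyes.get_image(n); cv2.imwrite('pics/'+f,im[:,:,::-1]); return im
def ray(n,u,v):
    c=eyes.camera_model(n); K=np.array(c['mtx'],float); V=np.array(c['view'],float)
    a=np.array([(u-K[0,2])/K[0,0],(v-K[1,2])/K[1,1]]); s=a.copy()
    for _ in range(30): s=a/(1+c['k1']*(s@s))
    d=V[:3,:3].T@np.array([s[0],-s[1],-1.]); o=-V[:3,:3].T@V[:3,3]
    return o,d
def onz(n,u,v,z):
    o,d=ray(n,u,v); return o+d*(z-o[2])/d[2]
def proj(n,p):
    c=eyes.camera_model(n); K=np.array(c['mtx'],float); V=np.array(c['view'],float)
    q=V[:3,:3]@np.array(p)+V[:3,3]; s=np.array([q[0],-q[1]])/-q[2]; s=s*(1+c['k1']*(s@s))
    return np.array([K[0,0]*s[0]+K[0,2],K[1,1]*s[1]+K[1,2]])
E
python3 - <<'E'
from h import *
a=shot('top','t0.png'); b=shot('scene','s0.png')
for n in('top','scene'):
    c=eyes.camera_model(n); V=np.array(c['view']); print(n,np.round(c['mtx'],1).tolist(),c['k1'],np.round(-V[:3,:3].T@V[:3,3],3),np.round(V[:3,:3],2).tolist())
s=readout.observe(); print(s)
E
```

```text
pics
top [[462.5, 0.0, 256.7], [0.0, 462.5, 203.5], [0.0, 0.0, 1.0]] -0.14903809994357606 [ 0.399 -0.023  1.361] [[-0.01, -1.0, -0.0], [1.0, -0.01, 0.07], [-0.07, -0.0, 1.0]]
scene [[365.8, 0.0, 254.1], [0.0, 365.8, 194.2], [0.0, 0.0, 1.0]] 0.016486868596642924 [-0.026 -0.682  0.905] [[0.76, -0.65, -0.02], [0.46, 0.52, 0.72], [-0.46, -0.56, 0.7]]
{'time_s': 0.1, 'q': array([ 5.83673134e+01,  2.18377507e+01,  7.43784841e+01, -6.61227246e-04,
        8.38580164e+01, -1.23357565e+01]), 'qvel': array([-0.07368944,  0.03410151, -0.21845214, -0.07508995,  0.00592565,
       -0.09081207]), 'joint_efforts': array([ 3.87915745e-03, -4.49216509e+01, -2.31657314e+01, -2.20331708e-04,
        3.66632696e-03, -3.63572212e-07]), 'position': array([0.18163392, 0.51889437, 0.24777903]), 'tool_rot': array([[-9.43818981e-01,  3.30462225e-01, -6.69906755e-04],
       [ 3.30462797e-01,  9.43818366e-01, -1.10940515e-03],
       [ 2.65653805e-04, -1.26845690e-03, -9.99999160e-01]]), 'ft_force': array([-0.89044376, -0.02086556, -0.13362968]), 'wrist_torque': array([-0.01103971, -0.0202862 , -0.04533828]), 'grip_width': 0.08576813635281685}
```

View pics/t0.png

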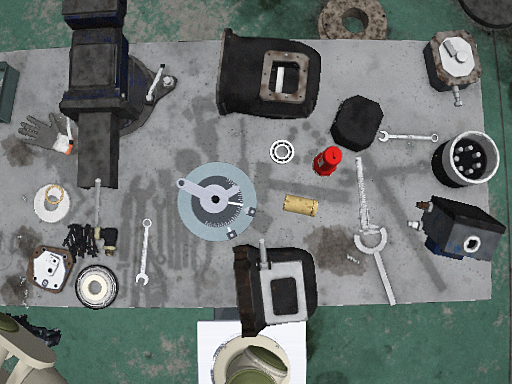

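View pics/s0.png

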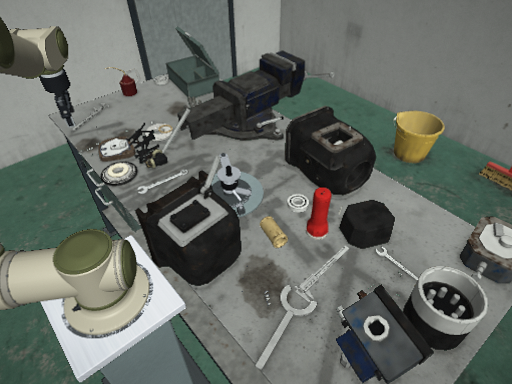

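The top view shows the head centred near (217,201), the cover pin at about (182,183) and the handle at about (214,199). The two blocks are at about (252,212) and (232,234). A tall casting stands near the robot at (275,290). Next I'll enlarge the head and compute positions.

```bash
python3 - <<'E'
from h import *
im=cv2.imread('pics/t0.png')
c=im[150:250,165:270]; cv2.imwrite('pics/t0c.png',cv2.resize(c,None,fx=6,fy=6,interpolation=cv2.INTER_CUBIC))
for n,u,v,z in[('base',217,201,.012),('handle',214.5,199.5,.131),('pin',182,183,.103),('cast',275,250,.2),('stick',263,243,.2)]: print(n,onz('top',u,v,z).round(4))
# plate fit: bluish plate mask
hsv=cv2.cvtColor(im,cv2.COLOR_BGR2HSV); print(hsv[235,200],hsv[170,215],hsv[260,200],hsv[183,190],hsv[195,205])
E
```

```text
base [0.5021 0.0937 0.012 ]
handle [0.4972 0.09   0.131 ]
pin [0.5462 0.1819 0.103 ]
cast [ 0.3627 -0.0666  0.2   ]
stick [ 0.3806 -0.0368  0.2   ]
[ 98  37 188] [ 99  40 187] [150   4 141] [116  18 210] [116  25 208]
```

View pics/t0c.png

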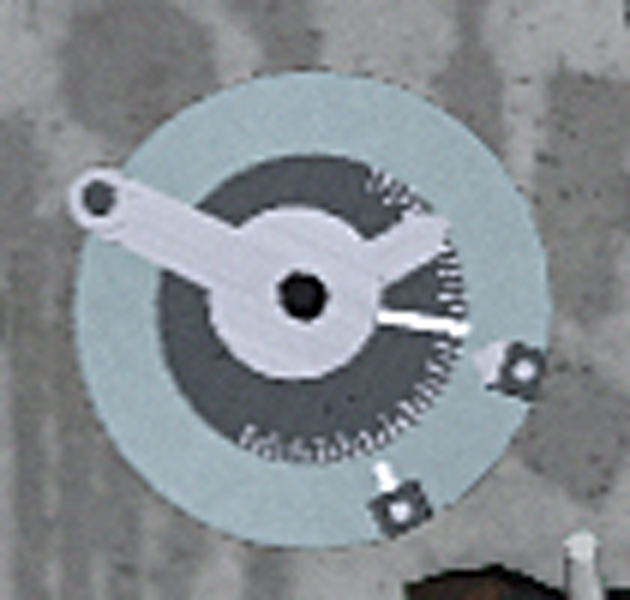

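```bash
python3 - <<'E'
from h import *
im=cv2.imread('pics/t0.png'); hsv=cv2.cvtColor(im,cv2.COLOR_BGR2HSV)
m=cv2.inRange(hsv,(92,26,100),(106,80,255)); m[:, :165]=0; m[:,270:]=0; m[:155]=0; m[250:]=0
cs,_=cv2.findContours(m,cv2.RETR_EXTERNAL,cv2.CHAIN_APPROX_NONE); k=cv2.convexHull(max(cs,key=cv2.contourArea))[:,0].astype(float)
P=np.array([onz('top',u,v,.012)[:2] for u,v in k])
A=np.c_[2*P,np.ones(len(P))]
for _ in range(4):
    s=np.linalg.lstsq(A,(P**2).sum(1),rcond=None)[0]; r=np.sqrt(s[2]+s[:2]@s[:2]); e=abs(np.hypot(*(P-s[:2]).T)-r); g=e<.003; P,A=P[g],A[g]
C=s[:2]; print('axis',C.round(4),'r',r.round(4),g.sum())
cr=lambda x,y:(165+(x+.5)/6-.5,150+(y+.5)/6-.5)
for n,x,y,z in[('handle',301,296,.131),('pin',98,198,.107),('btip',447,215,.0325),('stip',469,328,.04),('bidx',476,358,.0325),('sidx',383,464,.04),('bblk',523,370,.034),('sblk',400,510,.044)]:
    p=onz('top',*cr(x,y),z)[:2]; d=p-C; print(n,p.round(4),'R',(np.hypot(*d)*1e3).round(1),'ang',np.degrees(np.arctan2(d[1],d[0])).round(1))
E
```

```text
axis [0.5023 0.0952] r 0.1171 38
handle [0.4987 0.0894] R 6.8 ang -121.2
pin [0.5469 0.1842] R 99.6 ang 63.3
btip [0.5447 0.0277] R 79.8 ang -57.8
stip [0.4896 0.0175] R 78.7 ang -99.3
bidx [0.4756 0.0146] R 84.9 ang -108.3
sidx [0.4253 0.0593] R 84.9 ang -155.0
bblk [ 0.4694 -0.0079] R 108.2 ang -107.7
sblk [0.4033 0.0512] R 108.3 ang -156.0
```

```bash
cat >> h.py <<'E'
def tri(a,b):
    o1,d1=ray('top',*a); o2,d2=ray('scene',*b)
    t=np.linalg.lstsq(np.c_[d1,-d2],o2-o1,rcond=None)[0]; p,q=o1+d1*t[0],o2+d2*t[1]
    return (p+q)/2,np.linalg.norm(p-q)
C=np.array([.5023,.0952]); PIN=np.array([.5469,.1842])
def thy(s): R=s['tool_rot']; return np.degrees(np.arctan2(R[1,1],R[0,1]))
def plan(way,p=None,th=None):
    """way: list of (x,y,z,theta_y deg, nrows, grip); prints rows grouped by 5, tracking rounding"""
    if p is None: s=readout.observe(); p,th=np.array(s['position']),thy(s)
    p=np.array(p,float); rows=[]
    for x,y,z,t,n,g in way:
        t0,p0=th,p.copy()
        for i in range(1,n+1):
            tp=p0+(np.array([x,y,z])-p0)*i/n; tt=t0+(t-t0)*i/n
            a=np.radians(th); Y=np.array([np.cos(a),np.sin(a),0]); X=np.array([-np.sin(a),np.cos(a),0]); Z=np.array([0,0,-1.])
            d=(tp-p)*1e3; l=np.round([d@X,d@Y,d@Z],1); r=round(-(tt-th),1)
            p=p+(X*l[0]+Y*l[1]+Z*l[2])/1e3; th-=r
            rows.append(f"{g:g} {l[0]:g} {l[1]:g} {l[2]:g} 0 0 {r:g}")
    for i in range(0,len(rows),5): print('; '.join(rows[i:i+5]))
    return p,th
E
python3 - <<'E'
from h import *
for a,b in[((263,240),(220,155)),((214.5,199.5),(223,157)),((243,333),(140,187)),((233,247),(205,175))]: print(tri(a,b))
print(proj('scene',[.498,.09,.131]),proj('scene',[.38,-.04,.2]))
H=np.array([.4990,.0896])
plan([(H[0],H[1],.20,-27,17,0)])
E
```

```text
(array([ 0.38993996, -0.03606842,  0.31120559]), np.float64(0.0017041562943370682))
(array([0.48852798, 0.08856852, 0.17999595]), np.float64(0.011244471095653175))
(array([0.1775602 , 0.01243176, 0.29296558]), np.float64(0.003884258974448012))
(array([0.37473372, 0.03644496, 0.20257086]), np.float64(0.006979950211835242))
[227.87357647 167.15393756] [220.90107687 188.37956469]
0 -26 -17.7 2.8 0 0 5.7; 0 -27.6 -15 2.8 0 0 5.8; 0 -28.9 -12.1 2.8 0 0 5.7; 0 -30 -9.2 2.8 0 0 5.8; 0 -30.8 -6.1 2.9 0 0 5.7
0 -31.3 -3 2.8 0 0 5.8; 0 -31.4 0.1 2.8 0 0 5.7; 0 -31.2 3.3 2.8 0 0 5.8; 0 -30.8 6.4 2.8 0 0 5.7; 0 -29.9 9.4 2.8 0 0 5.8
0 -28.9 12.4 2.8 0 0 5.7; 0 -27.5 15.2 2.8 0 0 5.8; 0 -25.8 18 2.8 0 0 5.7; 0 -23.8 20.3 2.8 0 0 5.8; 0 -21.8 22.7 2.9 0 0 5.7
0 -19.3 24.8 2.8 0 0 5.8; 0 -16.7 26.5 2.8 0 0 5.7
```

>>> arm_command(rows="0 -26 -17.7 2.8 0 0 5.7; 0 -27.6 -15 2.8 0 0 5.8; 0 -28.9 -12.1 2.8 0 0 5.7; 0 -30 -9.2 2.8 0 0 5.8; 0 -30.8 -6.1 2.9 0 0 5.7", squeeze=20)

```text
time_s: 0.52
position: [0.2755, 0.3915, 0.2339]
tool_rot: [[-0.666, 0.746, -0.0], [0.746, 0.666, -0.0], [0.0, -0.001, -1.0]]
ft_force: [0.4, -0.7, -0.1]
grip_width: 0.0857
```

>>> arm_command(rows="0 -31.3 -3 2.8 0 0 5.8; 0 -31.4 0.1 2.8 0 0 5.7; 0 -31.2 3.3 2.8 0 0 5.8; 0 -30.8 6.4 2.8 0 0 5.7; 0 -29.9 9.4 2.8 0 0 5.8")

```text
time_s: 0.93
position: [0.3689, 0.2652, 0.22]
tool_rot: [[-0.224, 0.975, -0.0], [0.975, 0.224, -0.0], [-0.0, -0.0, -1.0]]
ft_force: [0.7, -0.5, 0.1]
grip_width: 0.0853
```

>>> arm_command(rows="0 -28.9 12.4 2.8 0 0 5.7; 0 -27.5 15.2 2.8 0 0 5.8; 0 -25.8 18 2.8 0 0 5.7; 0 -23.8 20.3 2.8 0 0 5.8; 0 -21.8 22.7 2.9 0 0 5.7")

```text
time_s: 1.35
position: [0.4623, 0.1388, 0.2058]
tool_rot: [[0.272, 0.962, -0.0], [0.962, -0.272, 0.0], [-0.0, -0.0, -1.0]]
ft_force: [0.4, 0.3, 0.3]
grip_width: 0.0851
```

>>> arm_command(rows="0 -19.3 24.8 2.8 0 0 5.8; 0 -16.7 26.5 2.8 0 0 5.7; 0 0 0 0 0 0 0; 0 0 0 0 0 0 0")

```text
time_s: 1.68
position: [0.4994, 0.0888, 0.1998]
tool_rot: [[0.456, 0.89, -0.001], [0.89, -0.456, 0.0], [-0.001, -0.001, -1.0]]
ft_force: [-0.2, 0.7, -0.1]
grip_width: 0.0851
```

```bash
python3 - <<'E'
from h import *
s=readout.observe(); print(s['time_s'],s['position'],thy(s),s['q'].round(1),s['ft_force'].round(2))
shot('scene','s1.png')
plan([(.4990,.0896,.121,-27,4,0)])
E
```

```text
1.6833 [0.49941858 0.08880283 0.19983778] -27.105026578534005 [-3.3 20.  85.7  0.  74.3 23.8] [-0.18  0.67 -0.06]
0 -0 0.1 19.8 0 0 0; 0 -0 0 19.8 0 0 0; 0 -0 0.1 19.7 0 0 0; 0 -0 0 19.8 0 0 0
```

View pics/s1.png

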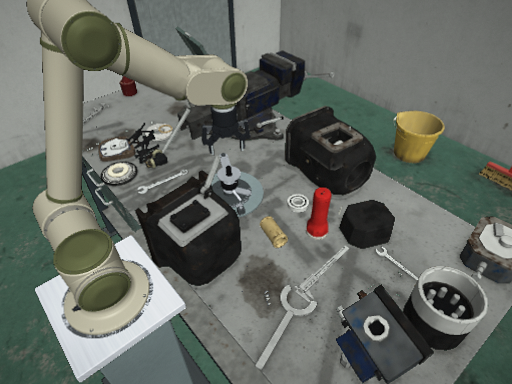

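```bash
python3 - <<'E'
from h import *
for u,v in [(231,87),(235,104),(190,98),(180,55)]:
    o,d=ray('scene',u,v)
    for y in(-.1,-.04,.03): print((u,v),(o+d*(y-o[1])/d[1]).round(3))
E
```

```text
(231, 87) [ 0.395 -0.1    0.528]
(231, 87) [ 0.438 -0.04   0.489]
(231, 87) [0.489 0.03  0.444]
(235, 104) [ 0.403 -0.1    0.485]
(235, 104) [ 0.447 -0.04   0.441]
(235, 104) [0.498 0.03  0.391]
(190, 98) [ 0.294 -0.1    0.54 ]
(190, 98) [ 0.327 -0.04   0.503]
(190, 98) [0.365 0.03  0.459]
(180, 55) [ 0.287 -0.1    0.628]
(180, 55) [ 0.319 -0.04   0.6  ]
(180, 55) [0.357 0.03  0.566]
```

>>> arm_command(rows="0 0 0 20 0 0 0; 0 0 0 20 0 0 0; 0 0 0 20 0 0 0; 0 0 0 19 0 0 0; 0 0 0 0 0 0 0")

```text
time_s: 2.15
position: [0.4968, 0.091, 0.1189]
tool_rot: [[0.452, 0.892, -0.006], [0.892, -0.452, 0.0], [-0.002, -0.006, -1.0]]
ft_force: [-0.6, -0.4, -0.6]
grip_width: 0.0856
```

>>> arm_command(rows="0.6 0 0 0 0 0 0; 0.75 0 0 0 0 0 0; 0.9 0 0 0 0 0 0; 0.9 0 0 0 0 0 0; 0.9 0 0 0 0 0 0", squeeze=20)

```text
time_s: 2.57
position: [0.4993, 0.0899, 0.1223]
tool_rot: [[0.454, 0.891, 0.001], [0.891, -0.454, -0.0], [0.001, 0.001, -1.0]]
ft_force: [0.4, -0.0, -0.1]
grip_width: 0.0257
```

>>> arm_command(rows="0.9 0 0 0 0 0 0; 0.9 0 0 0 0 0 0")

```text
time_s: 2.73
position: [0.4994, 0.0898, 0.1221]
tool_rot: [[0.454, 0.891, 0.001], [0.891, -0.454, -0.0], [0.001, 0.001, -1.0]]
ft_force: [0.0, 0.1, 5.3]
grip_width: 0.0169
```

```bash
python3 - <<'E'
from h import *
s=readout.observe(); t0=thy(s); d=np.array(s['position'][:2])-PIN; a0=np.degrees(np.arctan2(d[1],d[0])); print(a0,t0,np.hypot(*d))
w=[]
for i in range(1,22):
    a=a0+6.9*i; r=.1053; w.append((PIN[0]+r*np.cos(np.radians(a)),PIN[1]+r*np.sin(np.radians(a)),.122,t0+6.9*i,1,.9))
plan(w); print(w[-1])
E
```

```text
-116.71215127635296 -26.999126055211455 0.10567636318998413
0.9 1.2 12.6 0.1 0 0 -6.9; 0.9 0.8 12.7 0 0 0 -6.9; 0.9 0.8 12.6 0 0 0 -6.9; 0.9 0.9 12.7 0 0 0 -6.9; 0.9 0.8 12.6 0 0 0 -6.9
0.9 0.8 12.7 0 0 0 -6.9; 0.9 0.8 12.6 0 0 0 -6.9; 0.9 0.9 12.7 0 0 0 -6.9; 0.9 0.8 12.6 0 0 0 -6.9; 0.9 0.8 12.7 0 0 0 -6.9
0.9 0.9 12.6 0 0 0 -6.9; 0.9 0.8 12.7 0 0 0 -6.9; 0.9 0.8 12.6 0 0 0 -6.9; 0.9 0.8 12.7 0 0 0 -6.9; 0.9 0.9 12.6 0 0 0 -6.9
0.9 0.8 12.6 0 0 0 -6.9; 0.9 0.8 12.7 0 0 0 -6.9; 0.9 0.8 12.6 0 0 0 -6.9; 0.9 0.9 12.7 0 0 0 -6.9; 0.9 0.8 12.6 0 0 0 -6.9
0.9 0.8 12.7 0 0 0 -6.9
(np.float64(0.639711804419474), np.float64(0.23393991315233004), 0.122, np.float64(117.90087394478854), 1, 0.9)
```

>>> arm_command(rows="0.9 0.9 12.6 0 0 0 -6.9; 0.9 0.8 12.7 0 0 0 -6.9; 0.9 0.8 12.6 0 0 0 -6.9; 0.9 0.9 12.7 0 0 0 -6.9; 0.9 0.8 12.6 0 0 0 -6.9")

```text
time_s: 3.15
position: [0.5616, 0.0798, 0.1221]
tool_rot: [[-0.136, 0.991, 0.001], [0.991, 0.136, 0.001], [0.001, 0.001, -1.0]]
ft_force: [-0.8, 5.2, 4.4]
grip_width: 0.0172
```

>>> arm_command(rows="0.9 0.8 12.7 0 0 0 -6.9; 0.9 0.8 12.6 0 0 0 -6.9; 0.9 0.9 12.7 0 0 0 -6.9; 0.9 0.8 12.6 0 0 0 -6.9; 0.9 0.8 12.7 0 0 0 -6.9")

```text
time_s: 3.57
position: [0.6181, 0.1066, 0.1221]
tool_rot: [[-0.673, 0.739, 0.001], [0.739, 0.673, 0.001], [-0.0, 0.001, -1.0]]
ft_force: [-2.6, 2.8, 5.7]
grip_width: 0.0171
```

Small forces; carrying on.

>>> arm_command(rows="0.9 0.9 12.6 0 0 0 -6.9; 0.9 0.8 12.7 0 0 0 -6.9; 0.9 0.8 12.6 0 0 0 -6.9; 0.9 0.8 12.7 0 0 0 -6.9; 0.9 0.9 12.6 0 0 0 -6.9")

```text
time_s: 3.98
position: [0.6498, 0.1605, 0.1222]
tool_rot: [[-0.974, 0.228, 0.002], [0.228, 0.974, 0.0], [-0.002, 0.001, -1.0]]
ft_force: [-0.9, 1.1, 4.1]
grip_width: 0.0171
```

>>> arm_command(rows="0.9 0.8 12.6 0 0 0 -6.9; 0.9 0.8 12.7 0 0 0 -6.9; 0.9 0.8 12.6 0 0 0 -6.9; 0.9 0.9 12.7 0 0 0 -6.9; 0.9 0.8 12.6 0 0 0 -6.9")

```text
time_s: 4.4
position: [0.6456, 0.2231, 0.1222]
tool_rot: [[-0.932, -0.364, 0.003], [-0.364, 0.932, 0.001], [-0.003, -0.0, -1.0]]
ft_force: [1.4, 1.9, 4.0]
grip_width: 0.0171
```

>>> arm_command(rows="0.9 0.8 12.7 0 0 0 -6.9; 0.9 0 0 0 0 0 0; 0.3 0 0 0 0 0 0; 0 0 0 0 0 0 0; 0 0 0 0 0 0 0")

```text
time_s: 4.82
position: [0.6391, 0.2333, 0.1212]
tool_rot: [[-0.884, -0.467, -0.001], [-0.467, 0.884, -0.0], [0.001, 0.0, -1.0]]
ft_force: [-0.2, -0.7, -0.3]
grip_width: 0.0527
```

>>> arm_command(rows="0 0 0 -15 0 0 0; 0 0 0 -25 0 0 0; 0 0 0 -30 0 0 0; 0 0 0 -30 0 0 0; 0 0 0 0 0 0 0")

```text
time_s: 5.23
position: [0.6409, 0.2336, 0.2282]
tool_rot: [[-0.884, -0.467, 0.01], [-0.467, 0.884, 0.002], [-0.01, -0.003, -1.0]]
ft_force: [-0.1, 0.4, 1.9]
grip_width: 0.0855
```

```bash
python3 - <<'E'
from h import *
a=shot('top','t2.png')
c=a[140:250,150:270,::-1]; cv2.imwrite('pics/t2c.png',cv2.resize(c,None,fx=6,fy=6,interpolation=cv2.INTER_CUBIC))
E
```

```text
(no output)
```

View pics/t2c.png

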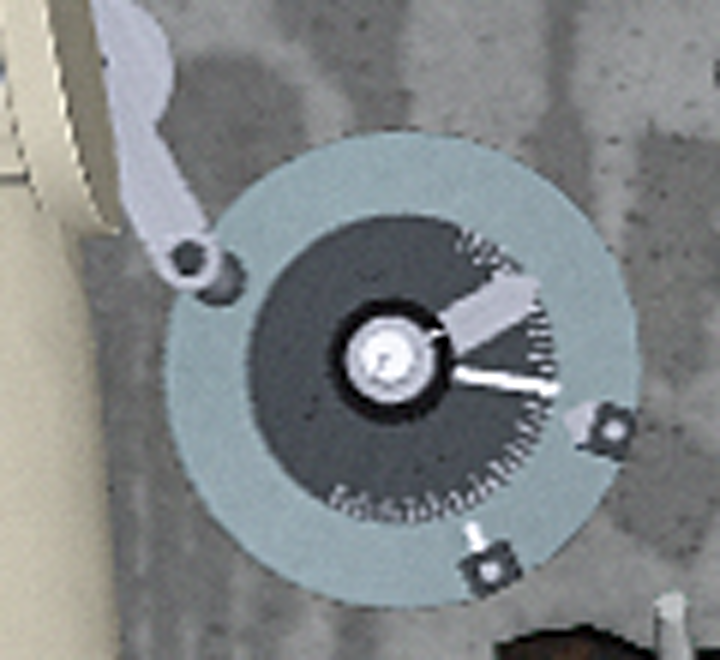

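```bash
cat >> h.py <<'E'
def crp(x,y,x0=150,y0=140,k=6): return (x0+(x+.5)/k-.5,y0+(y+.5)/k-.5)
def angs(lst,C=C,**kw):
    for n,x,y,z in lst:
        p=onz('top',*crp(x,y,**kw),z)[:2]; d=p-C; print(n,p.round(4),'R',(np.hypot(*d)*1e3).round(1),'ang',np.degrees(np.arctan2(d[1],d[0])).round(2))
E
python3 - <<'E'
from h import *
im=cv2.imread('pics/t2.png'); g=cv2.cvtColor(im,cv2.COLOR_BGR2GRAY)
# dark ring: black pixels near centre
m=((g<40)*255).astype('uint8'); m[:, :195]=0; m[:,235:]=0; m[:185]=0; m[218:]=0
cs,_=cv2.findContours(m,cv2.RETR_EXTERNAL,cv2.CHAIN_APPROX_NONE); c=max(cs,key=cv2.contourArea); (u,v),r=cv2.minEnclosingCircle(c)
print('ring',u,v,r,onz('top',u,v,.066).round(4))
angs([('knobtop',388,357,.091),('ringvis',392,360,.066),('pin',189,258,.107),('btip',538,287,.0325),('bmid',487,317,.0325),('stip',558,388,.04),('smid',505,380,.04),('bidx',565,418,.0325),('bidxmid',583,420,.0325),('bscrew',613,431,.034),('sidx',473,524,.04),('sscrew',490,570,.044)])
plan([(C[0],C[1],.17,45,11,0)])
E
```

```text
ring 215.13107299804688 199.6747589111328 10.519918441772461 [0.5018 0.0942 0.066 ]
knobtop [0.5015 0.0944] R 1.1 ang -134.75
ringvis [0.5021 0.0948] R 0.4 ang -121.37
pin [0.5469 0.1837] R 99.2 ang 63.25
btip [0.5389 0.0272] R 77.2 ang -61.68
bmid [0.5248 0.0519] R 48.8 ang -62.51
stip [0.4896 0.018 ] R 78.3 ang -99.36
smid [0.4938 0.0432] R 52.7 ang -99.33
bidx [0.4756 0.015 ] R 84.5 ang -108.41
bidxmid [0.4745 0.0064] R 93.0 ang -107.37
bscrew [ 0.469  -0.0079] R 108.4 ang -107.92
sidx [0.4253 0.0593] R 85.0 ang -154.99
sscrew [0.4033 0.0512] R 108.3 ang -156.04
0 17 -5.3 5 0 0 6.6; 0 16.2 -7.1 5 0 0 6.6; 0 15.3 -9 5 0 0 6.7; 0 14.2 -10.7 5 0 0 6.6; 0 12.8 -12.3 5 0 0 6.6
0 11.3 -13.7 5 0 0 6.6; 0 9.7 -14.8 5 0 0 6.7; 0 7.9 -15.9 5 0 0 6.6; 0 6 -16.7 5 0 0 6.6; 0 4.1 -17.3 5 0 0 6.6
0 2 -17.7 4.9 0 0 6.6
```

>>> arm_command(rows="0 17 -5.3 5 0 0 6.6; 0 16.2 -7.1 5 0 0 6.6; 0 15.3 -9 5 0 0 6.7; 0 14.2 -10.7 5 0 0 6.6; 0 12.8 -12.3 5 0 0 6.6")

```text
time_s: 5.7
position: [0.5755, 0.1699, 0.195]
tool_rot: [[-0.995, 0.097, -0.002], [0.097, 0.995, -0.0], [0.002, -0.001, -1.0]]
ft_force: [0.8, -0.2, -0.1]
grip_width: 0.0853
```

>>> arm_command(rows="0 11.3 -13.7 5 0 0 6.6; 0 9.7 -14.8 5 0 0 6.7; 0 7.9 -15.9 5 0 0 6.6; 0 6 -16.7 5 0 0 6.6; 0 4.1 -17.3 5 0 0 6.6")

```text
time_s: 6.12
position: [0.5127, 0.1071, 0.1703]
tool_rot: [[-0.781, 0.625, -0.002], [0.625, 0.781, -0.0], [0.002, -0.001, -1.0]]
ft_force: [0.9, -0.5, 0.3]
grip_width: 0.0852
```

>>> arm_command(rows="0 2 -17.7 4.9 0 0 6.6; 0 0 0 0 0 0 0; 0 0 0 0 0 0 0")

```text
time_s: 6.37
position: [0.501, 0.0948, 0.166]
tool_rot: [[-0.709, 0.706, -0.002], [0.706, 0.709, 0.0], [0.001, -0.001, -1.0]]
ft_force: [0.3, -0.1, 0.5]
grip_width: 0.0851
```

```bash
python3 - <<'E'
from h import *
s=readout.observe(); print(s['time_s'],s['position'],thy(s),s['q'].round(1))
plan([(.5021,.0949,.066,45,6,0)])
E
```

```text
6.3667 [0.50096225 0.09484096 0.16600547] 45.12292112272276 [ -2.6  22.4  88.3   0.   69.4 -47.7]
0 -0.1 0.1 16.7 0 0 0; 0 -0.2 0.2 16.6 0 0 0; 0 -0.1 0.1 16.7 0 0 0.1; 0 -0.1 0.2 16.7 0 0 -0; 0 -0.1 0.1 16.6 0 0 0
0 -0.2 0.1 16.7 0 0 0
```

>>> arm_command(rows="0 0 0.1 17 0 0 0; 0 -0.2 0.2 17 0 0 0; 0 -0.1 0.1 17 0 0 0; 0 -0.2 0.2 17 0 0 0; 0 -0.1 0.1 17 0 0 0")

```text
time_s: 6.78
position: [0.503, 0.0959, 0.0806]
tool_rot: [[-0.71, 0.704, 0.0], [0.704, 0.71, 0.0], [-0.0, 0.0, -1.0]]
ft_force: [0.7, -0.0, -0.4]
grip_width: 0.0857
```

>>> arm_command(rows="0 -0.2 0.1 14 0 0 0; 0 0 0 0 0 0 0; 0 0 0 0 0 0 0; 0.4 0 0 0 0 0 0; 0.6 0 0 0 0 0 0", squeeze=30)

```text
time_s: 7.2
position: [0.5032, 0.0955, 0.0685]
tool_rot: [[-0.709, 0.705, 0.002], [0.705, 0.709, -0.0], [-0.001, 0.001, -1.0]]
ft_force: [-0.2, -0.4, -0.4]
grip_width: 0.0638
```

>>> arm_command(rows="0.6 0 0 0 0 0 0; 0.6 0 0 0 0 0 0; 0.6 0 0 0 0 0 0")

```text
time_s: 7.45
position: [0.5025, 0.0949, 0.0688]
tool_rot: [[-0.709, 0.705, 0.001], [0.705, 0.709, -0.001], [-0.001, -0.001, -1.0]]
ft_force: [-3.8, -3.9, 6.8]
grip_width: 0.0563
```

>>> arm_command(rows="0.6 0 0 0 0 0 4; 0.6 0 0 0 0 0 6; 0.6 0 0 0 0 0 6; 0.6 0 0 0 0 0 6; 0.6 0 0 0 0 0 6")

```text
time_s: 7.87
position: [0.502, 0.0946, 0.0688]
tool_rot: [[-0.29, 0.957, -0.001], [0.957, 0.29, -0.002], [-0.002, -0.001, -1.0]]
ft_force: [-6.1, -6.5, 10.0]
grip_width: 0.0558
```

>>> arm_command(rows="0.6 0 0 0 0 0 6; 0.6 0 0 0 0 0 6; 0.6 0 0 0 0 0 4; 0.6 0 0 0 0 0 0; 0.6 0 0 0 0 0 0")

```text
time_s: 8.28
position: [0.5017, 0.0946, 0.0688]
tool_rot: [[-0.02, 1.0, -0.001], [1.0, 0.02, -0.002], [-0.002, -0.001, -1.0]]
ft_force: [-7.0, -5.8, 10.5]
grip_width: 0.0564
```

```bash
python3 - <<'E'
from h import *
s=readout.observe(); print(s['time_s'],s['position'],thy(s),s['q'].round(1))
a=shot('top','t3.png')
c=a[140:250,150:270,::-1]; cv2.imwrite('pics/t3c.png',cv2.resize(c,None,fx=6,fy=6,interpolation=cv2.INTER_CUBIC))
E
```

```text
8.2833 [0.50173604 0.09456965 0.06879497] 1.1177463135497236 [-2.6 30.1 94.9 -0.1 55.1 -3.6]
```

View pics/t3c.png

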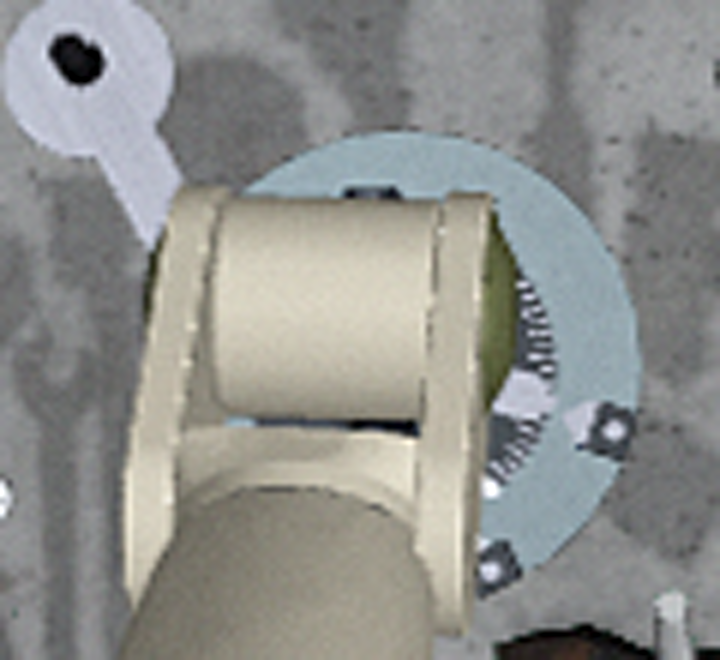

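The broad tip is at about (553,395), just short of the index at (566,419), and the slim tip is at about (491,487). I'll measure what's left.

```bash
python3 - <<'E'
from h import *
C2=np.array([.5021,.0949])
angs([('btip',553,394,.0325),('bmid',525,391,.0325),('stip',491,488,.04),('bidx',566,419,.0325),('bblk',613,431,.034)],C=C2)
im=cv2.imread('pics/t3.png'); hsv=cv2.cvtColor(im,cv2.COLOR_BGR2HSV)
# light low-sat blobs near the tips
m=cv2.inRange(hsv,(0,0,165),(180,34,255)); m[:,:230]=0;m[:,256:]=0;m[:198]=0;m[226:]=0
n,l,st,ce=cv2.connectedComponentsWithStats(m)
for i in range(1,n):
    if st[i,4]>5:
        p=onz('top',*ce[i],.0325)[:2]-C2; print(st[i],ce[i].round(2),np.hypot(*p).round(4),np.degrees(np.arctan2(p[1],p[0])).round(2))
cv2.imwrite('pics/t3z.png',cv2.resize(im[195:240,225:262],None,fx=14,fy=14,interpolation=cv2.INTER_CUBIC))
E
```

```text
btip [0.4872 0.0206] R 75.7 ang -101.33
bmid [0.4889 0.0341] R 62.3 ang -102.27
stip [0.4423 0.0505] R 74.5 ang -143.41
bidx [0.4751 0.0146] R 84.7 ang -108.56
bblk [ 0.469  -0.0079] R 108.0 ang -107.87
[232 202  11   8  61] [237.08 205.82] 0.0629 -105.03
[244 207   6   7  30] [246.07 209.83] 0.091 -108.09
[251 210   3   3   7] [252.   211.29] 0.1086 -107.53
[230 219   4   4  12] [231.25 220.92] 0.0737 -143.85
```

View pics/t3z.png

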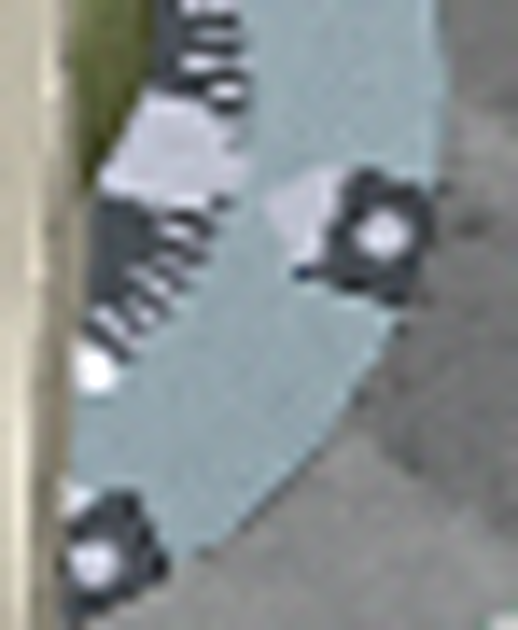

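```bash
python3 - <<'E'
from h import *
C2=np.array([.5021,.0949])
for f in('t2','t3'):
    im=cv2.imread(f'pics/{f}.png'); im4=cv2.resize(im[185:230,215:260],None,fx=8,fy=8,interpolation=cv2.INTER_CUBIC)
    hsv=cv2.cvtColor(im4,cv2.COLOR_BGR2HSV)
    m=cv2.inRange(hsv,(108,8,140),(150,60,240))
    m=cv2.morphologyEx(m,cv2.MORPH_OPEN,np.ones((17,17),np.uint8))
    n,l,st,ce=cv2.connectedComponentsWithStats(m)
    for i in range(1,n):
        if st[i,4]<500: continue
        ys,xs=np.nonzero(l==i)
        P=np.array([onz('top',*crp(x,y,215,185,8),.0325)[:2]-C2 for x,y in zip(xs[::7],ys[::7])])
        c=P.mean(0); w,v=np.linalg.eigh(np.cov(P.T)); a=v[:,1]*np.sign(v[:,1]@c)
        R=np.hypot(*P.T); far=P[R>R.max()-.002].mean(0); near=P[R<R.min()+.002].mean(0); A=lambda d:np.degrees(np.arctan2(d[1],d[0])).round(2)
        print(f,st[i,4],'cent',A(c),np.hypot(*c).round(4),'axis',A(a),'far',A(far),R.max().round(4),'near',A(near),R.min().round(4))
E
```

```text
t2 7777 cent -59.22 0.0524 axis -55.66 far -58.91 0.078 near -67.38 0.0281
t2 3807 cent -64.83 0.0072 axis 0.11 far -0.95 0.0233 near -130.3 0.0041
t2 1469 cent -107.76 0.092 axis 163.12 far -108.31 0.0979 near -107.53 0.0846
t3 3579 cent -104.3 0.0628 axis -80.64 far -105.17 0.0761 near -109.81 0.0506
t3 1423 cent -107.69 0.092 axis -19.05 far -107.57 0.098 near -107.72 0.0845
```

>>> arm_command(rows="0.6 0 0 0 0 0 2.2; 0.6 0 0 0 0 0 2.2; 0.6 0 0 0 0 0 0; 0.6 0 0 0 0 0 0; 0.6 0 0 0 0 0 0")

```text
time_s: 8.75
position: [0.5017, 0.0946, 0.0688]
tool_rot: [[0.057, 0.998, -0.002], [0.998, -0.057, -0.002], [-0.002, -0.001, -1.0]]
ft_force: [-7.6, -6.5, 9.7]
grip_width: 0.056
```

>>> arm_command(rows="0.4 0 0 0 0 0 0; 0.2 0 0 0 0 0 0; 0 0 0 0 0 0 0; 0 0 0 -15 0 0 0; 0 0 0 -30 0 0 0")

```text
time_s: 9.17
position: [0.5014, 0.0954, 0.111]
tool_rot: [[0.057, 0.998, -0.005], [0.998, -0.057, 0.0], [0.0, -0.005, -1.0]]
ft_force: [0.5, 0.1, 0.1]
grip_width: 0.0856
```

>>> arm_command(rows="0 0 0 -35 0 0 0; 0 -40 0 -30 0 0 0; 0 -40 0 0 0 0 0; 0 -40 0 0 0 0 0; 0 -40 0 0 0 0 0")

```text
time_s: 9.58
position: [0.4937, -0.0591, 0.1736]
tool_rot: [[0.056, 0.998, 0.002], [0.998, -0.056, -0.001], [-0.001, 0.002, -1.0]]
ft_force: [1.3, 0.8, -0.0]
grip_width: 0.0855
```

>>> arm_command(rows="0 40 0 -5 0 0 0; 0 40 0 -5 0 0 0; 0 40 0 0 0 0 0; 0 40 0 0 0 0 0; 0 40 0 0 0 0 0")

```text
time_s: 10.0
position: [0.5054, 0.1435, 0.1832]
tool_rot: [[0.058, 0.998, 0.001], [0.998, -0.058, 0.0], [0.0, 0.001, -1.0]]
ft_force: [1.0, -0.3, -0.2]
grip_width: 0.0854
```

>>> arm_command(rows="0 40 0 0 0 0 0; 0 40 0 0 0 0 0; 0 40 0 0 0 0 0; 0 20 0 0 0 0 0; 0 0 0 0 0 0 0")

```text
time_s: 10.42
position: [0.5129, 0.2857, 0.1826]
tool_rot: [[0.053, 0.999, 0.001], [0.999, -0.053, 0.001], [0.001, 0.001, -1.0]]
ft_force: [0.3, -0.2, -0.2]
grip_width: 0.0853
```

```bash
cat >> h.py <<'E'
def look(f):
    im=eyes.get_image('top')[:,:,::-1]; cv2.imwrite(f'pics/{f}.png',im)
    cv2.imwrite(f'pics/{f}c.png',cv2.resize(im[150:250,180:270],None,fx=6,fy=6,interpolation=cv2.INTER_CUBIC)); return im
def blobs(im,C2=np.array([.5021,.0949])):
    A=lambda d:np.degrees(np.arctan2(d[1],d[0])).round(2)
    B=cv2.resize(im[185:240,190:260],None,fx=8,fy=8,interpolation=cv2.INTER_CUBIC); hsv=cv2.cvtColor(B,cv2.COLOR_BGR2HSV)
    for nm,m,k,z in(('broad',cv2.inRange(hsv,(108,8,140),(150,60,240)),17,.0325),('slim',cv2.inRange(hsv,(0,0,215),(180,30,255)),9,.04)):
        m=cv2.morphologyEx(m,cv2.MORPH_OPEN,np.ones((k,k),np.uint8)); n,l,st,ce=cv2.connectedComponentsWithStats(m)
        for i in range(1,n):
            if st[i,4]<150: continue
            ys,xs=np.nonzero(l==i)
            P=np.array([onz('top',*crp(x,y,190,185,8),z)[:2]-C2 for x,y in zip(xs[::7],ys[::7])]); c=P.mean(0); R=np.hypot(*P.T)
            if R.max()<.03: continue
            print(nm,st[i,4],'cent',A(c),np.hypot(*c).round(4),'far',A(P[R>R.max()-.002].mean(0)),R.max().round(4),'near',A(P[R<R.min()+.002].mean(0)),R.min().round(4))
E
python3 - <<'E'
from h import *
blobs(look('t4'))
E
```

```text
broad 8009 cent -108.14 0.0511 far -108.1 0.0766 near -100.45 0.0269
broad 1512 cent -107.76 0.0919 far -107.37 0.0979 near -107.2 0.0845
slim 2275 cent -148.72 0.0538 far -148.6 0.0784 near -150.84 0.0277
slim 158 cent -107.76 0.1091 far -107.63 0.1108 near -107.9 0.1067Traceback (most recent call last):
  File "<stdin>", line 2, in <module>
  File "h.py", line 52, in blobs
    P=np.array([onz('top',*crp(x,y,190,185,8),z)[:2]-C2 for x,y in zip(xs[::7],ys[::7])]); c=P.mean(0); R=np.hypot(*P.T)
                ~~~^^^^^^^^^^^^^^^^^^^^^^^^^^^^^
  File "h.py", line 12, in onz
    o,d=ray(n,u,v); return o+d*(z-o[2])/d[2]
        ~~~^^^^^^^
  File "h.py", line 6, in ray
    c=eyes.camera_model(n); K=np.array(c['mtx'],float); V=np.array(c['view'],float)
ValueError: time passes only in moves, steps and waits
```

View pics/t4c.png

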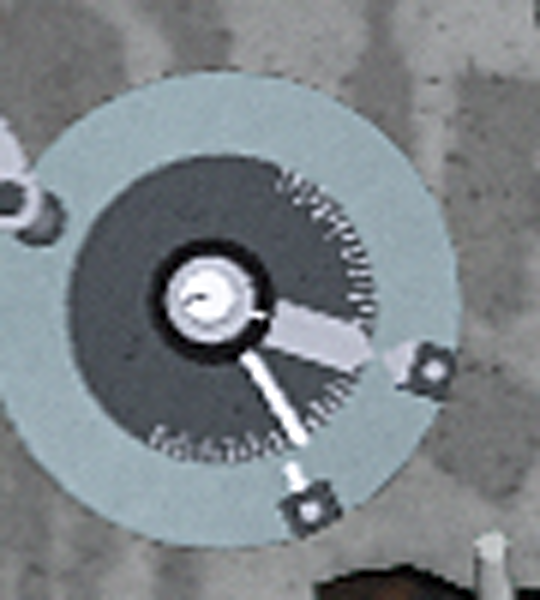

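```bash
cat > edge.py <<'E'
from h import *
from scipy.ndimage import map_coordinates
def prof(im,ang,z,r0,r1,half,C2,ch):
    """lateral offset (mm, + = ccw) of bright bar centre at each radius, by half-level crossings"""
    a=np.radians(ang); X=np.array([np.cos(a),np.sin(a)]); Y=np.array([-X[1],X[0]]); G=im[:,:,ch].astype(float)
    t=np.arange(-half,half+.1,.25); out=[]
    for r in np.arange(r0,r1,2):
        uv=np.array([proj('top',[*(C2+(X*r+Y*k)/1e3),z]) for k in t]); g=map_coordinates(G,[uv[:,1],uv[:,0]],order=1)
        b=abs(t)<2; top=np.median(g[b]); sides=[]
        for sgn in(-1,1):
            tt=t*sgn; o=np.argsort(tt); gg=g[o]; tt=tt[o]; base=np.min(gg[tt>0]); lev=(top+base)/2
            i=np.nonzero((tt>0)&(gg<lev))[0]; i=i[0]; sides.append(sgn*(tt[i-1]+(gg[i-1]-lev)/(gg[i-1]-gg[i])*.25))
        out.append((r,sides[0],sides[1]))
    return np.array(out)
E
python3 - <<'E'
from edge import *
im=cv2.imread('pics/t4.png'); C2=np.array([.5021,.0949])
readout.observe()
import cv2
print(proj('top',[*C2,.0325]))
for n,r0,r1,z,h in(('arm',36,66,.0325,17),('idx',89,97,.0325,14)):
    o=prof(im,-108,z,r0,r1,h,C2,2); m=(o[:,1]+o[:,2])/2; print(n,np.c_[o,m].round(1).tolist())
E
```

```text
[215.9587895  200.48081401]
arm [[36.0, -11.5, 11.0, -0.3], [38.0, -12.1, 11.6, -0.3], [40.0, -11.9, 11.8, -0.1], [42.0, -11.5, 11.2, -0.2], [44.0, -11.5, 10.8, -0.4], [46.0, -12.3, 11.0, -0.7], [48.0, -12.3, 11.6, -0.4], [50.0, -12.0, 11.3, -0.3], [52.0, -11.5, 10.8, -0.4], [54.0, -11.9, 10.8, -0.5], [56.0, -12.6, 11.3, -0.7], [58.0, -12.4, 11.4, -0.5], [60.0, -12.0, 10.8, -0.6], [62.0, -11.9, 11.1, -0.4], [64.0, -12.8, 13.0, 0.1]]
idx [[89.0, -6.4, 8.6, 1.1], [91.0, -9.7, 10.1, 0.2], [93.0, -10.3, 11.0, 0.4], [95.0, -10.1, 11.4, 0.7]]
```

```bash
python3 - <<'E'
from edge import *
C2=np.array([.5021,.0949]); a=np.radians(-108); X=np.array([np.cos(a),np.sin(a)]); Y=np.array([-X[1],X[0]])
def cen(im,r0,r1,h,z):
    r,t=np.meshgrid(np.arange(r0,r1,.5),np.arange(-h,h+.1,.5),indexing='ij')
    uv=np.array([proj('top',[*(C2+(X*i+Y*j)/1e3),z]) for i,j in zip(r.ravel(),t.ravel())])
    g=map_coordinates(im[:,:,2].astype(float),[uv[:,1],uv[:,0]],order=1).reshape(r.shape)
    b=(g[:,:4].mean(1)+g[:,-4:].mean(1))/2; w=g-b[:,None]
    return (w*t).sum()/w.sum(), g[:,:4].mean(),g[:,-4:].mean(),g[:,t.shape[1]//2].mean()
for f in('t0','t2','t4'):
    im=cv2.imread(f'pics/{f}.png'); print(f,'idx',[np.round(cen(im,85,94,h,.0325),2) for h in(13,15)])
print('arm',[np.round(cen(im,a,b,15,.0325),2) for a,b in((38,48),(48,60))])
for f in('t2','t4'):
    im=cv2.imread(f'pics/{f}.png'); print('blk',[np.round(cen(255-im,101,114,h,.034),2) for h in(15,17)])
E
```

```text
Traceback (most recent call last):
  File "h.py", line 14, in proj
    c=eyes.camera_model(n); K=np.array(c['mtx'],float); V=np.array(c['view'],float)
ValueError: time passes only in moves, steps and waits
```

```bash
sed -i 's/^from rig import.*/&\nimport functools\n@functools.lru_cache(None)\ndef cm(n): return eyes.camera_model(n)/; s/c=eyes.camera_model(n); K/c=cm(n); K/' h.py; cat > cen.py <<'E'
from edge import *
C2=np.array([.5021,.0949])
def cen(im,ang,r0,r1,h,z,inv=False):
    """intensity-weighted lateral centre in mm (+ = ccw) about the radial line at ang"""
    a=np.radians(ang); X=np.array([np.cos(a),np.sin(a)]); Y=np.array([-X[1],X[0]])
    r,t=np.meshgrid(np.arange(r0,r1,.5),np.arange(-h,h+.1,.5),indexing='ij')
    uv=np.array([proj('top',[*(C2+(X*i+Y*j)/1e3),z]) for i,j in zip(r.ravel(),t.ravel())])
    I=255.-im if inv else im.astype(float)
    g=map_coordinates(I[:,:,2],[uv[:,1],uv[:,0]],order=1).reshape(r.shape)
    w=g-(g[:,:3].mean(1)+g[:,-3:].mean(1))[:,None]/2
    return np.round([(w*t).sum()/w.sum(),g[:,:3].mean(),g[:,-3:].mean(),g[:,t.shape[1]//2].mean()],2).tolist()
E
python3 - <<'E'
from cen import *
for f in('t0','t2','t4'):
    im=cv2.imread(f'pics/{f}.png'); print(f,'idx',[cen(im,-108,85,94,h,.0325) for h in(13,15)],'blk',[cen(im,-108,101,114,h,.034,True) for h in(15,17)])
print('arm',[cen(im,-108,a,b,15,.0325) for a,b in((38,48),(48,60))])
print('slim',[cen(im,-149,a,b,8,.04) for a,b in((40,55),(55,72))],'sidx',[cen(im,-155.5,86,95,h,.04) for h in (6,8)],'sblk',[cen(im,-155.5,101,114,h,.044,True) for h in(15,17)])
E
```

```text
t0 idx [[0.72, 146.75, 152.8, 193.0], [0.9, 152.34, 153.45, 193.0]] blk [[-0.6, 103.55, 103.02, 87.84], [-0.56, 98.36, 96.08, 87.84]]
t2 idx [[0.85, 136.36, 143.89, 181.23], [0.97, 143.11, 142.56, 181.23]] blk [[-0.67, 113.17, 111.26, 97.49], [-0.66, 109.03, 106.31, 97.49]]
t4 idx [[0.86, 142.88, 150.19, 187.01], [1.03, 148.55, 149.16, 187.01]] blk [[-0.5, 108.55, 107.39, 90.41], [-0.52, 104.31, 100.62, 90.41]]
arm [[-0.27, 67.22, 70.53, 183.76], [-0.42, 66.21, 70.94, 184.86]]
slim [[0.57, 64.79, 68.17, 251.71], [0.51, 80.82, 81.36, 252.65]] sidx [[-1.34, 169.17, 146.29, 242.14], [-1.02, 143.94, 145.48, 242.14]] sblk [[0.07, 123.19, 114.15, 103.7], [0.15, 101.14, 106.14, 103.7]]
```

```bash
python3 - <<'E'
from cen import *
im=cv2.imread('pics/t2.png'); print('slim t2',cen(im,-99.5,40,55,8,.04),cen(im,-99.5,55,72,8,.04),'arm',cen(im,-59,40,50,15,.0325),cen(im,-59,48,62,15,.0325))
plan([(.5021,.0949,.17,-3.2,6,0),(.5021,.0949,.0675,-3.2,6,0)])
E
```

```text
slim t2 [0.21, 63.16, 66.44, 253.5] [0.07, 78.61, 78.63, 252.89] arm [-0.37, 69.65, 65.72, 178.55] [-0.51, 67.89, 67.91, 179.03]
0 -31.5 -0.1 2.1 0 0 0; 0 -31.5 -0.1 2.1 0 0 0; 0 -31.5 -0.1 2.1 0 0 0.1; 0 -31.5 -0.1 2.1 0 0 -0; 0 -31.6 -0.1 2 0 0 -0
0 -31.5 -0 2.1 0 0 0; 0 0 -0 17.1 0 0 0; 0 0 -0 17.1 0 0 0; 0 0 -0 17.1 0 0 0; 0 0 -0 17.1 0 0 0
0 0 -0 17 0 0 0; 0 0 -0 17.1 0 0 0
```

>>> arm_command(rows="0 -31.5 -0.1 2 0 0 0; 0 -31.5 -0.1 2 0 0 0; 0 -31.5 -0.1 2 0 0 0; 0 -31.5 -0.1 2 0 0 0; 0 -31.5 -0.1 2 0 0 0")

```text
time_s: 10.88
position: [0.5033, 0.1221, 0.1729]
tool_rot: [[0.058, 0.998, 0.001], [0.998, -0.058, -0.0], [-0.0, 0.001, -1.0]]
ft_force: [1.2, 0.2, -0.3]
grip_width: 0.0855
```

>>> arm_command(rows="0 -31.5 0 2 0 0 0; 0 0 0 0 0 0 0; 0 0 0 17 0 0 0; 0 0 0 17 0 0 0; 0 0 0 17 0 0 0")

```text
time_s: 11.3
position: [0.5019, 0.0921, 0.1195]
tool_rot: [[0.059, 0.998, 0.001], [0.998, -0.059, -0.0], [0.0, 0.001, -1.0]]
ft_force: [0.5, -0.0, -0.3]
grip_width: 0.0854
```

>>> arm_command(rows="0 0 0 17 0 0 0; 0 0 0 17 0 0 0; 0 0 0 15 0 0 0; 0 0 0 0 0 0 0; 0 0 0 0 0 0 0")

```text
time_s: 11.72
position: [0.5018, 0.0926, 0.0708]
tool_rot: [[0.058, 0.998, -0.001], [0.998, -0.058, 0.0], [-0.0, -0.001, -1.0]]
ft_force: [-0.3, -0.1, 0.8]
grip_width: 0.0854
```

>>> arm_command(rows="0.4 0 0 0 0 0 0; 0.6 0 0 0 0 0 0; 0.6 0 0 0 0 0 0; 0.6 0 0 0 0 0 0; 0.6 0 0 0 0 0 0")

```text
time_s: 12.13
position: [0.5015, 0.093, 0.0719]
tool_rot: [[0.057, 0.998, 0.0], [0.998, -0.057, -0.0], [-0.0, 0.0, -1.0]]
ft_force: [-4.5, -0.3, 9.2]
grip_width: 0.0559
```

>>> arm_command(rows="0.6 0 0 0 0 0 -0.3; 0.6 0 0 0 0 0 -0.3; 0.6 0 0 0 0 0 0; 0.6 0 0 0 0 0 0; 0.6 0 0 0 0 0 0")

```text
time_s: 12.55
position: [0.5016, 0.093, 0.0719]
tool_rot: [[0.047, 0.999, 0.0], [0.999, -0.047, -0.0], [-0.0, 0.0, -1.0]]
ft_force: [-4.7, -1.0, 8.9]
grip_width: 0.0561
```

>>> arm_command(rows="0.4 0 0 0 0 0 0; 0.2 0 0 0 0 0 0; 0 0 0 0 0 0 0; 0 0 0 -15 0 0 0; 0 0 0 -30 0 0 0")

```text
time_s: 12.97
position: [0.5007, 0.093, 0.114]
tool_rot: [[0.047, 0.999, -0.006], [0.999, -0.047, 0.0], [0.0, -0.006, -1.0]]
ft_force: [0.1, -0.2, 0.0]
grip_width: 0.0855
```

>>> arm_command(rows="0 0 0 -35 0 0 0; 0 30 0 -20 0 0 0; 0 40 0 0 0 0 0; 0 40 0 0 0 0 0; 0 40 0 0 0 0 0")

```text
time_s: 13.38
position: [0.5091, 0.2445, 0.1715]
tool_rot: [[0.048, 0.999, 0.002], [0.999, -0.048, 0.001], [0.001, 0.002, -1.0]]
ft_force: [0.8, -0.6, -0.4]
grip_width: 0.0855
```

>>> arm_command(rows="0 40 0 0 0 0 0; 0 0 0 0 0 0 0; 0 0 0 0 0 0 0")

```text
time_s: 13.63
position: [0.5105, 0.2845, 0.1705]
tool_rot: [[0.044, 0.999, 0.0], [0.999, -0.044, 0.0], [0.0, 0.0, -1.0]]
ft_force: [-0.6, -1.0, 0.3]
grip_width: 0.0852
```

```bash
python3 - <<'E'
from cen import *
im=look('t5')
print('arm',[cen(im,-108,a,b,15,.0325) for a,b in((38,48),(48,60))],'idx',[cen(im,-108,85,94,h,.0325) for h in(13,15)])
for a in(-148,-148.5,-149): print('slim',[cen(im,a,*r,8,.04) for r in((40,55),(55,72))])
blobs(im)
s=readout.observe(); print(s['time_s'],s['position'],thy(s))
E
```

```text
arm [[-0.08, 67.56, 72.13, 184.76], [-0.01, 69.18, 70.12, 186.34]] idx [[0.65, 140.27, 148.15, 187.66], [0.95, 147.44, 149.97, 187.66]]
slim [[-0.02, 60.56, 67.02, 250.59], [0.33, 71.3, 83.77, 253.04]]
slim [[0.38, 62.94, 67.61, 252.03], [0.89, 78.35, 85.42, 253.08]]
slim [[0.8, 65.76, 69.7, 251.88], [1.5, 85.84, 88.39, 249.45]]
broad 7984 cent -108.22 0.0505 far -108.51 0.0765 near -112.12 0.0265
broad 1467 cent -107.71 0.0917 far -107.9 0.098 near -107.74 0.0841
slim 2239 cent -148.18 0.0537 far -147.8 0.0782 near -147.45 0.0285
slim 178 cent -107.78 0.1086 far -107.77 0.1114 near -107.97 0.1059
slim 684 cent -156.17 0.0904 far -156.28 0.0969 near -156.13 0.083
slim 216 cent -156.36 0.1079 far -156.3 0.1106 near -156.77 0.1048
13.6833 [0.51070013 0.28314179 0.17050248] -2.618340198659825
```

```bash
python3 - <<'E'
from h import *
plan([(.5020,.0949,.17,-2.6,5,0),(.5020,.0949,.089,-2.6,5,0)])
E
```

```text
0 -37.7 -0 0.1 0 0 -0; 0 -37.7 -0 0.1 0 0 -0; 0 -37.7 -0.1 0.1 0 0 -0; 0 -37.7 0 0.1 0 0 -0; 0 -37.6 0 0.1 0 0 -0
0 -0 0 16.2 0 0 -0; 0 -0 0 16.2 0 0 -0; 0 -0 0 16.2 0 0 -0; 0 -0 0 16.2 0 0 -0; 0 -0 0 16.2 0 0 -0
```

>>> arm_command(rows="0 -37.7 0 0 0 0 0; 0 -37.7 0 0 0 0 0; 0 -37.7 0 0 0 0 0; 0 -37.7 0 0 0 0 0; 0 -37.7 0 0 0 0 0")

```text
time_s: 14.1
position: [0.5013, 0.0915, 0.1709]
tool_rot: [[0.049, 0.999, 0.0], [0.999, -0.049, -0.0], [-0.0, 0.0, -1.0]]
ft_force: [-0.0, 0.4, 0.3]
grip_width: 0.0857
```

>>> arm_command(rows="0 0 0 0 0 0 0; 0 0 0 0 0 0 0; 0 0 0 15 0 0 0; 0 0 0 0 0 0 0; 0 0 0 0 0 0 0")

```text
time_s: 14.52
position: [0.5016, 0.0948, 0.1554]
tool_rot: [[0.047, 0.999, -0.001], [0.999, -0.047, 0.0], [0.0, -0.001, -1.0]]
ft_force: [-0.5, -0.0, 0.2]
grip_width: 0.0855
```

```bash
python3 - <<'E'
from h import *
s=readout.observe(); print(s['position'],thy(s)); plan([(.5020,.0949,.089,thy(s),4,0)])
E
```

```text
[0.50164782 0.09482426 0.15544364] -2.6821925477476474
0 0 0.1 16.6 0 0 -0; 0 0 0.1 16.6 0 0 -0; 0 0.1 0.1 16.6 0 0 -0; 0 -0 0 16.6 0 0 -0
```

>>> arm_command(rows="0 0 0.1 17 0 0 0; 0 0 0.1 17 0 0 0; 0 0 0.1 17 0 0 0; 0 0 0 15 0 0 0; 0 0 0 0 0 0 0")

```text
time_s: 14.93
position: [0.5013, 0.095, 0.0879]
tool_rot: [[0.046, 0.999, -0.004], [0.999, -0.046, 0.0], [0.0, -0.004, -1.0]]
ft_force: [-0.0, -0.3, -0.6]
grip_width: 0.0854
```

>>> arm_command(rows="0.5 0 0 0 0 0 0; 0.7 0 0 0 0 0 0; 0.85 0 0 0 0 0 0; 0.85 0 0 0 0 0 0; 0.85 0 0 0 0 0 0", squeeze=20)

```text
time_s: 15.35
position: [0.5025, 0.0946, 0.0903]
tool_rot: [[0.047, 0.999, 0.001], [0.999, -0.047, -0.0], [0.0, 0.001, -1.0]]
ft_force: [-9.1, 1.2, 8.2]
grip_width: 0.0256
```

>>> arm_command(rows="0.85 0 0 0 0 0 0; 0.85 0 0 0 0 0 0")

```text
time_s: 15.52
position: [0.5017, 0.0946, 0.0904]
tool_rot: [[0.047, 0.999, -0.001], [0.999, -0.047, -0.0], [-0.0, -0.001, -1.0]]
ft_force: [-4.4, -0.2, 8.4]
grip_width: 0.0237
```

Gripped on the fine knob. I'll turn it 84° clockwise.

>>> arm_command(rows="0.85 0 0 0 0 0 6; 0.85 0 0 0 0 0 7; 0.85 0 0 0 0 0 7; 0.85 0 0 0 0 0 7; 0.85 0 0 0 0 0 7")

```text
time_s: 15.93
position: [0.5012, 0.0948, 0.0904]
tool_rot: [[0.602, 0.798, -0.002], [0.798, -0.602, 0.0], [-0.001, -0.002, -1.0]]
ft_force: [-7.0, 1.5, 10.3]
grip_width: 0.024
```

>>> arm_command(rows="0.85 0 0 0 0 0 7; 0.85 0 0 0 0 0 7; 0.85 0 0 0 0 0 7; 0.85 0 0 0 0 0 7; 0.85 0 0 0 0 0 7")

```text
time_s: 16.35
position: [0.5009, 0.0952, 0.0904]
tool_rot: [[0.951, 0.308, -0.003], [0.308, -0.951, 0.001], [-0.002, -0.002, -1.0]]
ft_force: [-8.7, 4.4, 10.4]
grip_width: 0.0238
```

>>> arm_command(rows="0.85 0 0 0 0 0 7; 0.85 0 0 0 0 0 5; 0.85 0 0 0 0 0 3; 0.85 0 0 0 0 0 0; 0.85 0 0 0 0 0 0")

```text
time_s: 16.77
position: [0.5009, 0.0954, 0.0904]
tool_rot: [[0.998, 0.057, -0.003], [0.057, -0.998, 0.002], [-0.003, -0.002, -1.0]]
ft_force: [-8.2, 4.4, 11.1]
grip_width: 0.0241
```

>>> arm_command(rows="0.6 0 0 0 0 0 0; 0.3 0 0 0 0 0 0; 0 0 0 0 0 0 0; 0 0 0 -15 0 0 0; 0 0 0 -30 0 0 0")

```text
time_s: 17.18
position: [0.5011, 0.0944, 0.1326]
tool_rot: [[0.998, 0.057, -0.006], [0.057, -0.998, 0.0], [-0.006, -0.001, -1.0]]
ft_force: [0.3, -0.7, -0.1]
grip_width: 0.0804
```

```bash
python3 - <<'E'
from h import *
s=readout.observe(); print(s['position'],thy(s)); plan([(.5105,.285,.175,thy(s),6,0)])
E
```

```text
[0.5010609  0.09435196 0.13262869] -86.71560023457606
0 3.4 -31.6 -7.1 0 0 -0; 0 3.4 -31.7 -7 0 0 -0; 0 3.4 -31.6 -7.1 0 0 -0; 0 3.4 -31.6 -7 0 0 -0; 0 3.4 -31.7 -7.1 0 0 -0
0 3.3 -31.6 -7.1 0 0 -0
```

>>> arm_command(rows="0 0 0 -30 0 0 0; 0 3 -32 -10 0 0 0; 0 3 -32 -3 0 0 0; 0 3 -32 0 0 0 0; 0 3 -32 0 0 0 0")

```text
time_s: 17.6
position: [0.5071, 0.2243, 0.1781]
tool_rot: [[0.998, 0.057, 0.001], [0.057, -0.998, 0.0], [0.001, -0.0, -1.0]]
ft_force: [0.2, -0.2, -0.3]
grip_width: 0.0853
```

>>> arm_command(rows="0 3 -32 0 0 0 0; 0 3 -32 0 0 0 0; 0 0 0 0 0 0 0")

```text
time_s: 17.85
position: [0.5089, 0.2917, 0.1773]
tool_rot: [[0.998, 0.062, 0.001], [0.062, -0.998, 0.001], [0.001, -0.001, -1.0]]
ft_force: [-0.7, -0.5, 0.1]
grip_width: 0.0853
```

```bash
python3 - <<'E'
from cen import *
im=look('t6')
print('arm',[cen(im,-108,a,b,15,.0325) for a,b in((38,48),(48,60))],'idx',[cen(im,-108,85,94,h,.0325) for h in(13,15)])
for a in(-155.5,-156,-156.5): print('slim',a,[cen(im,a,*r,8,.04) for r in((40,55),(55,72))],'idx',[cen(im,a,86,95,h,.04) for h in(5,6,8)])
blobs(im)
s=readout.observe(); print(s['time_s'],s['position'],thy(s))
E
```

```text
arm [[-0.08, 67.53, 70.88, 184.83], [0.01, 69.68, 70.96, 187.46]] idx [[0.51, 143.62, 148.43, 188.16], [0.48, 149.48, 146.99, 188.16]]
slim -155.5 [[-0.93, 69.31, 69.76, 239.18], [-0.95, 70.12, 76.44, 244.4]] idx [[-1.63, 194.22, 154.75, 241.54], [-1.3, 168.85, 147.86, 241.54], [-0.97, 143.7, 145.48, 241.54]]
slim -156 [[-0.5, 66.8, 68.67, 245.14], [-0.4, 69.27, 74.52, 250.63]] idx [[-0.38, 173.63, 165.35, 248.7], [-0.28, 154.46, 152.73, 248.7], [-0.18, 142.59, 145.34, 248.7]]
slim -156.5 [[-0.09, 66.13, 68.06, 248.95], [0.13, 71.91, 75.73, 253.27]] idx [[0.67, 157.53, 180.35, 250.39], [0.64, 145.77, 162.04, 250.39], [0.61, 144.58, 146.4, 250.39]]
broad 8096 cent -108.04 0.0503 far -108.27 0.0763 near -110.55 0.0264
broad 1379 cent -107.96 0.092 far -108.46 0.0974 near -107.28 0.0854
slim 2196 cent -156.58 0.0537 far -156.52 0.0789 near -158.83 0.0279
slim 177 cent -107.81 0.1085 far -107.7 0.1114 near -108.1 0.1059
slim 692 cent -156.08 0.0905 far -156.3 0.0969 near -155.88 0.0832
slim 215 cent -156.51 0.1081 far -156.51 0.1108 near -156.87 0.105
17.9 [0.50896592 0.28941751 0.17719967] -86.50248384602135
```

View pics/t6c.png

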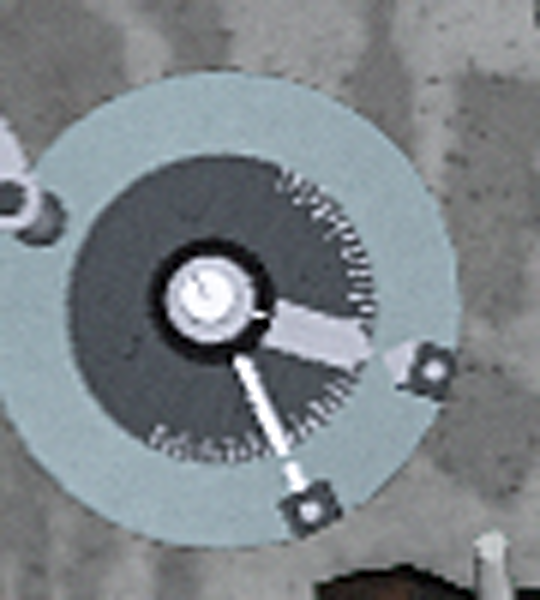

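```bash
python3 - <<'E'
from h import *
a=cv2.imread('pics/t0.png'); b=cv2.imread('pics/t6.png'); d=cv2.absdiff(a,b).max(2)
for n,(u,v,w,h) in dict(torch=(310,145,35,35),bearing=(267,137,30,30),bush=(280,188,45,32),spanner=(133,215,25,75),caliper=(350,150,50,160)).items(): print(n,(d[v:v+h,u:u+w]>50).sum())
s=readout.observe(); print(s['ft_force'],s['time_s'])
env.close_job()
E
```

```text
torch 0
bearing 0
bush 0
spanner 707
caliper 0
[-0.28719839 -0.32070762 -0.19450747] 17.9
the job is handed in; nothing more can be done
```

The job is handed in at 17.9 s on the robot's clock: cover open, both pointers set, gripper open and clear of everything.

- **Dust cover:** I swung it by its handle about 145° (2.5 rad), and it stayed there in the later pictures.
- **Broad pointer:** I turned the outer ring about 48° clockwise, then a re-measure showed it slightly past, so I regripped and turned back 0.6°. The last picture puts the pointer at −108.0° and the index at −107.8°, within about 0.3–0.5 mm at the tip. Different ways of measuring that index disagreed by about 0.5°.
- **Slim pointer:** I turned the inner knob about 84° clockwise. The pointer is at about −156.4° and the index at about −156.2°, so the tip may be 0.3 mm past. The broad pointer did not move while I did this.
- **Forces:** The highest reading was about 15 N, and only while gripping the handle and knobs.
- **Bystanders:** Comparing the first and last pictures, the torch, bearing, bush and caliper have not moved. The spanner's comparison did differ; I put that down to the arm covering it in the last picture. It never came near the gripper's low moves, but I did not confirm its place at the end.

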